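Tip the empty tube racks to find the stamped one and push it onto the dispatch lane

ROBOT

A 6-joint arm with a two-finger parallel gripper is mounted at the origin on the work surface. World frame = base frame: x ahead of the robot, y to its left, z up, the work surface at z = 0. Lengths are in m, angles in degrees, forces in N, time in s.
With the tool pointing down it reaches from about 0.4 to 0.825 m from the base axis. Payload 7 kg.
Tool frame: the origin (TCP) lies on the centre line of the jaws, within the pads' length; the fingertips stand 11 mm ahead of it and the grasp point (between the pads) lies 8 mm behind it; z points along the fingers, y is the direction in which the jaws open and shut (so a half turn about z gives the same grasp; the last joint's range is limited). The gripper opens to 88 mm and grips with 3 to 60 N. Pads are 19 mm wide; open, the fingers measure 130 mm over their backs; the gripper's body (78 mm by 193 mm) begins 47 mm behind the grasp point.
Start: joints at [-60.728, 20.546, 0.682, 0, -70.136, -16.507], TCP at [0.149, -0.658, 0.238] pointing down, gripper open.
Joint ranges: [-176.03, 176.03], [-82.01, 121.73], [-58.28, 71.71], [-173.87, 95.51], [-174.79, -0.11], [-173.66, 173.66]. Speed limits (degrees/s): [136.94, 136.94, 172.46, 180, 180, 180].

INTERFACE

Orientations are given as [roll, pitch, yaw] about the fixed x, y, z axes, in that order (R = Rz(yaw) Ry(pitch) Rx(roll)).
In Python, from plant import ctrl, cams, order gives the robot as it stands.
- The arm moves only by the tool jog_arm, never from a script. Its argument "motion" is a list of rows, each an object with "offset": the shift along the tool's x, y, z in mm, a list of three; "roll": the turn about the tool's z in rad; "hand": the finger opening in mm, from 0 to 87.6. A call has 1 to 20 rows; each row is the pose to reach, as a shift and turn from the pose commanded when the call began, along the tool's axes at that moment; what a row does not reach only later rows make up. A row lasts 1/12 s, in which the tool goes at most 41.7 mm and 7.16 degrees, less where a joint would pass 70% of its speed; a pose out of reach is approached as far as the arm can. A call with a gripper value outside its range is refused whole. The fingers move at their own pace and stop on an object; the grip force is fixed at half the most. Time passes only in rows, so rows that repeat a pose let the fingers close. It gives the time, the measured TCP pose, the force and the opening at its end, in the units of the state.
- ctrl.get_obs(): the state, without advancing time (a new reading comes with each control period).
- cams.snapshot(name): name is "side" or "top" or "wrist"; returns a dict with "img" (480x640x3 uint8, red, green, blue), "K" (3x3 intrinsics, pixels), "cam_to_world" (4x4, takes a point from camera to world coordinates); the wrist camera has in their place "T_tool_cam" (4x4, takes a point from camera to tool coordinates, whose origin is the TCP and whose axes are the flange's). Camera axes: x right, y down, z forward; pixel columns grow to the right and rows downward; lengths in m; the calibration is good to about 2 mm. The wrist camera is an equidistant fisheye: a pixel r from the principal point sees the ray r / f radians off the axis. A picture is of the moment at which its call begins: read the wrist's pose just before it. There is no depth.
- order.close_job(): hands the job in, once; it reports no verdict.
The state is a dict: "clock": time; "joint_pos": joint angles; "qvel": joint speeds; "tau": joint torques, N m; "tool_pos": TCP position; "orientation": TCP orientation; "force": force on the tool from outside, world axes, zero at the start; "moment": the same for the moment, N m; "opening": finger opening in m.
Only numpy, scipy, OpenCV 4.12 (cv2) and the standard library are available. Lean on these libraries where they do the work, as an engineer would, in place of code of your own. Each camera call takes 0.05 s, during which the arm holds its last target. There are 200 camera calls.

TASK

One of the two empty white tube racks has a red stamp underneath. With the fingertips, tip each rack over towards the robot so that it lies on its broad side and shows its underside; once both are lying, push the stamped one, still lying, along the bench until its middle is about over the white centre line of the blue dispatch lane. Do not pick a rack up or lift it off the bench, and leave the unstamped rack lying where you tipped it and everything else where it stood.

Things in the scene. Friction and masses are not known exactly. Their poses are not given: they have to be found in the camera images.
- rack_a: one of two look-alike empty white tube racks: a loose closed block 64 (own x) x 120 (own y) x 105 high, 0.2 to 0.32 kg, centre of mass at its middle, friction with the bench 0.48 or more; black wells and grey windows are only drawn on. Origin at the centre of its underside; it stands upright at the start with its broad -x face towards the robot. Own z turns level once it lies, so its yaw is then best taken from middle to top
- rack_b: one of two look-alike empty white tube racks: a loose closed block 64 (own x) x 120 (own y) x 105 high, 0.2 to 0.32 kg, centre of mass at its middle, friction with the bench 0.48 or more; black wells and grey windows are only drawn on. Origin at the centre of its underside; it stands upright at the start with its broad -x face towards the robot. Own z turns level once it lies, so its yaw is then best taken from middle to top
- stamp (a point): the red stamp (disc 54 across, bar 104 x 18 through it) at the centre of one rack's underside; the rack whose origin is nearest is the stamped one. Not to be seen while that rack stands upright; the other's underside is plain white. Tipped towards the robot, the undersides face away from it
- lane: dispatch lane: flat blue strip on the bench with yellow edge lines and a white centre line along own x, 400 (own x) x 200 (own y), no thickness to speak of; origin at its centre on the bench. One rack starts on each side of it
- rack_a_foot (a point): middle of the bottom edge of rack_a's face towards the robot (-x): the edge it tips about; stays on the bench, 0 high, upright and lying. Tipped more than about 0.55 rad (31 degrees), the rack falls over by itself
- rack_a_middle (a point): centre of rack_a, 52 above the bench upright, 32 when it lies on its broad -x face
- rack_a_top (a point): centre of rack_a's top face, 105 above the bench when upright. When it lies, the level direction from middle to this point is the way it fell
- rack_b_foot (a point): middle of the bottom edge of rack_b's face towards the robot (-x): the edge it tips about; stays on the bench, 0 high, upright and lying. Tipped more than about 0.55 rad (31 degrees), the rack falls over by itself
- rack_b_middle (a point): centre of rack_b, 52 above the bench upright, 32 when it lies on its broad -x face
- rack_b_top (a point): centre of rack_b's top face, 105 above the bench when upright. When it lies, the level direction from middle to this point is the way it fell
- wash_bottle: bystander, leave alone: white wash bottle with blue cap, 60 dia x 150 high; origin at the centre of its underside
- reagent_jar: bystander, leave alone: amber jar, black cap, 60 dia x 90 high; origin at the centre of its underside
- beaker: bystander, leave alone: glass beaker, 64 dia x 80 high; origin at the centre of its underside
- tip_box: bystander, leave alone: blue box with clear lid, 70 x 100 x 43 high; origin at the centre of its underside
- petri_dish: bystander, leave alone: flat clear dish, 80 dia x 16 high; origin at the centre of its underside
- tube_block: bystander, leave alone: orange block with three blue-capped stubs, 50 x 80 x 48 high; origin at the centre of its underside
- standard_pot: bystander, leave alone: small white pot with green lid, 48 dia x 60 high; origin at the centre of its underside
Things that resemble listed ones, but are neither listed nor needed, are in the scene too. What is shaped like the rack_a but orange is not meant.

How it is judged:
By the outcome, as a careful person would: the job done as asked, in the order asked, and still so for the second after the job is handed in, with the robot touching nothing.
It also fails if it takes over 66 s, if anything falls off the work surface, if the arm or the gripper's body presses on something with over 40 N, if the wrist force passes 120 N, or if a joint passes its speed limit or range.

## Working session

There is one attempt and no reset: what is moved stays moved. The work goes in short steps, Python scripts to look and compute and a tool call to move; the robot and the scene stay as the last step left them, time stands still between calls to the robot, and variables do not carry over. Pictures are saved under pics/ and viewed, about 8 in all and at most 12, crops included, and the job is handed in when it is done.

Besides the shell and the picture viewer there is one more tool, called after ">>>" as name(argument=value, ...) on one line, values as JSON. jog_arm: Moves the arm, as the interface text tells. Its arguments: {"type":"object","properties":{"motion":{"type":"array"}},"required":["motion"]}

```bash
mkdir -p pics; ls; cat > h.py <<'E'
import numpy as np, cv2
from plant import ctrl, cams, order
def snap(n,f):
    s=cams.snapshot(n); cv2.imwrite('pics/'+f+'.png',s['img'][:,:,::-1]); np.savez('pics/'+f+'.npz',**{k:v for k,v in s.items()}); return s
def ray(f,uv,z):
    d=np.load('pics/'+f+'.npz'); K=d['K'];T=d['cam_to_world']
    r=T[:3,:3]@np.linalg.solve(K,[uv[0],uv[1],1]); o=T[:3,3]
    return (o+r*(z-o[2])/r[2]).round(4)
def proj(f,p):
    d=np.load('pics/'+f+'.npz'); c=np.linalg.inv(d['cam_to_world'])@np.append(p,1); q=d['K']@c[:3]; return (q[:2]/q[2]).round(1)
E
python3 - <<'E'
from h import *
a=snap('top','top0'); b=snap('side','side0')
for s in(a,b): print(s['K'],s['cam_to_world'].round(3))
print(ctrl.get_obs())
E
```

```text
pics
[[548.74047007   0.         319.51034919]
 [  0.         548.74047007 255.70703947]
 [  0.           0.           1.        ]] [[-0.013 -0.997  0.077  0.368]
 [-1.     0.014  0.019 -0.008]
 [-0.02  -0.077 -0.997  1.704]
 [ 0.     0.     0.     1.   ]]
[[525.44332806   0.         315.24895061]
 [  0.         525.44332806 251.27790049]
 [  0.           0.           1.        ]] [[-8.93e-01 -2.42e-01  3.79e-01 -5.60e-02]
 [-4.49e-01  4.79e-01 -7.54e-01  1.07e+00]
 [ 1.00e-03 -8.44e-01 -5.36e-01  8.34e-01]
 [ 0.00e+00  0.00e+00  0.00e+00  1.00e+00]]
{'clock': 0.1, 'joint_pos': array([-6.07276155e+01,  2.05878767e+01,  6.40234986e-01, -1.62010987e-02,
       -7.01372527e+01, -1.65074671e+01]), 'qvel': array([0.05013359, 0.04429085, 0.13784326, 0.07545792, 0.00179646,
       0.05148617]), 'tau': array([-2.06312514e-03, -5.84161663e+01,  2.93751776e+01,  7.01551393e+00,
        1.01268434e-02, -6.25587109e-05]), 'tool_pos': array([ 0.14902434, -0.65791824,  0.23672425]), 'orientation': array([ 1.79914277e+02, -9.52073526e-03, -1.67240591e+02]), 'force': array([-0.45766671,  0.37516212,  0.53510719]), 'moment': array([-0.03425086, -0.0280013 , -0.00719421]), 'opening': 0.087428743093484}
```

View pics/top0.png

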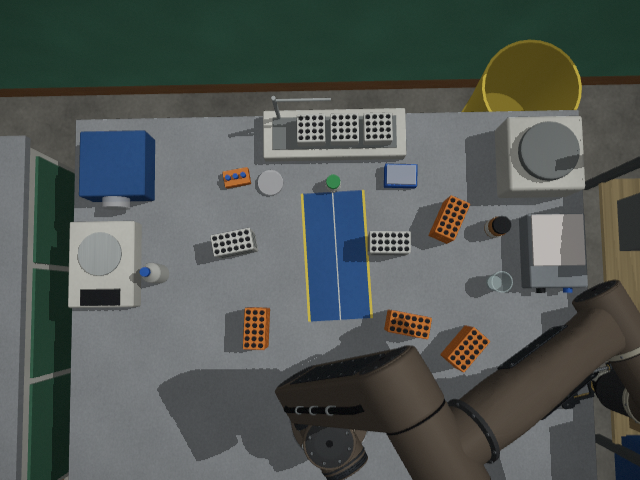

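View pics/side0.png

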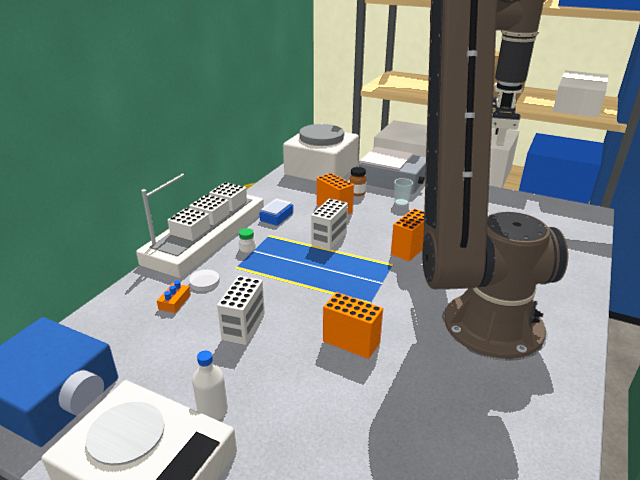

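Top view: two free white racks, at (233,242) and (390,242). Possible mix-ups are the three white blocks in the tray at (311/345/378,127) and the orange racks at (256,328), (409,324), (466,349) and (450,218). The lane lies around (337,256). I'll check the two racks in one enlarged crop.

```bash
python3 - <<'E'
from h import *
i=cv2.imread('pics/top0.png')[170:340,200:460]
cv2.imwrite('pics/crop0.png',cv2.resize(i,None,fx=3,fy=3,interpolation=cv2.INTER_CUBIC))
E
```

```text
(no output)
```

View pics/crop0.png

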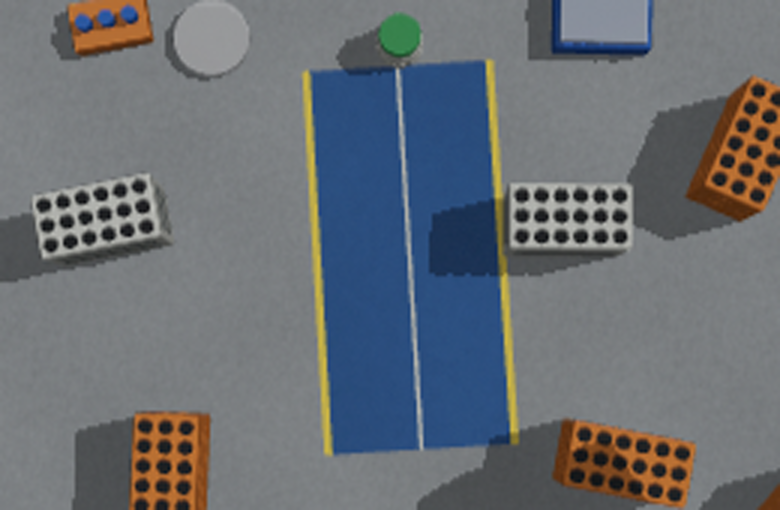

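```bash
python3 - <<'E'
from h import *
c=lambda x,y:(200+(x+.5)/3-.5,170+(y+.5)/3-.5)
for n,z,P in [('L',.105,[(34,197),(150,174),(159,234),(45,256)]),('R',.105,[(510,184),(632,184),(631,247),(510,248)]),('lane',0,[(304,72),(493,61),(517,443),(328,455)]),('line',0,[(398,68),(421,449)]),
 ('orangeR',.105,[(575,420),(695,441),(682,507),(562,485)]),('orangeL',.105,[(137,412),(200,412)]),('orangeTR',.105,[(753,78),(765,210)]),('tips,pot,petri,tube',.04,[(555,50),(650,50),(400,35),(211,38),(112,25)])]:
    q=np.array([ray('top0',c(*p),z) for p in P])[:,:2]; print(n,q.tolist(),q.mean(0).round(4))
    if n in 'LR': 
        d=q[0]-q[1]+q[3]-q[2]; print(' yaw of own y', np.degrees(np.arctan2(d[1],d[0])), np.linalg.norm(q[0]-q[1]),np.linalg.norm(q[1]-q[2]))
d=cams.snapshot('wrist'); print({k:v for k,v in d.items() if k!='img'})
E
```

```text
L [[0.5565, 0.3412], [0.5774, 0.227], [0.5182, 0.2184], [0.4982, 0.3302]] [0.5376 0.2792]
 yaw of own y 100.2579888045583 0.11609672691338029 0.059821400852872075
R [[0.5622, -0.1253], [0.5604, -0.244], [0.4988, -0.2414], [0.4995, -0.124]] [ 0.5302 -0.1837]
 yaw of own y 89.39333292780142 0.11871364706721801 0.06165484571386095
lane [[0.6963, 0.0803], [0.7047, -0.1178], [0.307, -0.1348], [0.2971, 0.0596]] [ 0.5013 -0.0282]
line [[0.6989, -0.0183], [0.302, -0.0362]] [ 0.5004 -0.0273]
orangeR [[0.3321, -0.1833], [0.3106, -0.298], [0.2478, -0.2838], [0.2701, -0.1694]] [ 0.2902 -0.2336]
orangeL [[0.3451, 0.2404], [0.3444, 0.1791]] [0.3448 0.2098]
orangeTR [[0.6628, -0.3646], [0.533, -0.3721]] [ 0.5979 -0.3683]
tips,pot,petri,tube [[0.7071, -0.1786], [0.7054, -0.2753], [0.7253, -0.0206], [0.7255, 0.1734], [0.7408, 0.2753]] [ 0.7208 -0.0052]
{'K': array([[371.64829954,   0.        , 318.21833447],
       [  0.        , 371.64829954, 243.28729171],
       [  0.        ,   0.        ,   1.        ]]), 'T_tool_cam': array([[-1.17448961e-03, -9.51640976e-01, -3.07210145e-01,
         8.41624560e-02],
       [ 9.99998181e-01, -6.55975540e-04, -1.79106804e-03,
        -1.29664188e-04],
       [ 1.50293140e-03, -3.07211690e-01,  9.51640015e-01,
        -1.47302555e-01],
       [ 0.00000000e+00,  0.00000000e+00,  0.00000000e+00,
         1.00000000e+00]])}
```

>>> jog_arm(motion=[{"offset":[-554,360,0],"roll":-2.919,"hand":50},{"offset":[-554,360,0],"roll":-2.919,"hand":50},{"offset":[-554,360,0],"roll":-2.919,"hand":50},{"offset":[-554,360,0],"roll":-2.919,"hand":50},{"offset":[-554,360,0],"roll":-2.919,"hand":50},{"offset":[-554,360,0],"roll":-2.919,"hand":50},{"offset":[-554,360,0],"roll":-2.919,"hand":50},{"offset":[-554,360,0],"roll":-2.919,"hand":50},{"offset":[-554,360,0],"roll":-2.919,"hand":50},{"offset":[-554,360,0],"roll":-2.919,"hand":50},{"offset":[-554,360,0],"roll":-2.919,"hand":50},{"offset":[-554,360,0],"roll":-2.919,"hand":50},{"offset":[-554,360,0],"roll":-2.919,"hand":50},{"offset":[-554,360,0],"roll":-2.919,"hand":50},{"offset":[-554,360,0],"roll":-2.919,"hand":50},{"offset":[-554,360,0],"roll":-2.919,"hand":50},{"offset":[-554,360,0],"roll":-2.919,"hand":50},{"offset":[-554,360,0],"roll":-2.919,"hand":50},{"offset":[-554,360,0],"roll":-2.919,"hand":50},{"offset":[-554,360,0],"roll":-2.919,"hand":50}])

```text
clock: 1.82
tool_pos: [0.6099, -0.1843, 0.237]
orientation: [180.0, 0.1, -23.6]
force: [-0.2, 0.1, -1.0]
opening: 0.0504
```

>>> jog_arm(motion=[{"offset":[0,0,0],"roll":-0.42,"hand":50},{"offset":[0,0,0],"roll":-0.42,"hand":50},{"offset":[0,0,0],"roll":-0.42,"hand":50},{"offset":[0,0,0],"roll":-0.42,"hand":50},{"offset":[0,0,35],"roll":-0.42,"hand":50},{"offset":[0,0,70],"roll":-0.42,"hand":50},{"offset":[0,0,105],"roll":-0.42,"hand":50},{"offset":[0,0,130],"roll":-0.42,"hand":50},{"offset":[0,0,141],"roll":-0.42,"hand":50},{"offset":[0,0,141],"roll":-0.42,"hand":50}])

```text
clock: 2.65
tool_pos: [0.608, -0.1847, 0.0935]
orientation: [-180.0, 0.3, 0.0]
force: [-0.7, -0.4, 0.8]
opening: 0.0502
```

```bash
python3 - <<'E'
from h import *
print(ctrl.get_obs()); snap('wrist','w1')
E
```

```text
{'clock': 2.65, 'joint_pos': array([ 6.58374406e-01,  2.39849739e+01, -1.43963867e+01, -2.82111266e-02,
       -5.19373975e+01,  8.94085504e+01]), 'qvel': array([ 0.01172033, -2.75102727,  3.32600427,  1.04605478, -2.78187258,
        0.00800406]), 'tau': array([ 6.05150429e-02, -5.76753223e+01,  2.42272836e+01,  5.77284515e+00,
        6.94713984e-01, -6.85512423e-04]), 'tool_pos': array([ 0.60802423, -0.18468335,  0.09349788]), 'orientation': array([-1.79981177e+02,  3.18972710e-01,  4.95226429e-02]), 'force': array([-0.72688992, -0.39523944,  0.82463563]), 'moment': array([-0.02792435,  0.20480317, -0.00898692]), 'opening': 0.05015783761329874}
```

View pics/w1.png

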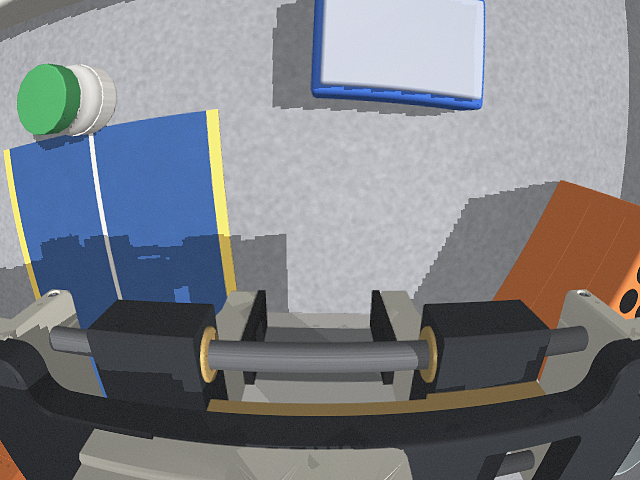

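The wrist view shows the lane and pot on the left, the tip box at top centre and an orange rack on the right. The fingers stand clear behind the rack, whose back edge is at about (320,315). I'll tip it now.

>>> jog_arm(motion=[{"offset":[-12,0,0],"roll":0,"hand":50},{"offset":[-22,0,0],"roll":0,"hand":50},{"offset":[-30,0,0],"roll":0,"hand":50},{"offset":[-35,0,0],"roll":0,"hand":50},{"offset":[-40,0,0],"roll":0,"hand":50},{"offset":[-45,0,0],"roll":0,"hand":50},{"offset":[-50,0,0],"roll":0,"hand":50},{"offset":[-55,0,0],"roll":0,"hand":50},{"offset":[-60,0,0],"roll":0,"hand":50},{"offset":[-65,0,0],"roll":0,"hand":50},{"offset":[-70,0,0],"roll":0,"hand":50},{"offset":[-75,0,0],"roll":0,"hand":50},{"offset":[-80,0,0],"roll":0,"hand":50},{"offset":[-85,0,0],"roll":0,"hand":50},{"offset":[-88,0,0],"roll":0,"hand":50},{"offset":[-88,0,0],"roll":0,"hand":50},{"offset":[-88,0,0],"roll":0,"hand":50}])

```text
clock: 4.12
tool_pos: [0.5218, -0.1849, 0.0966]
orientation: [180.0, 0.0, 0.1]
force: [0.6, -0.8, -0.5]
opening: 0.0499
```

```bash
python3 - <<'E'
from h import *
a=snap('side','s2')['img'][150:350,180:480]
b=snap('top','t2')['img'][170:370,200:500]
i=np.vstack([a,b])[:,:,::-1]
cv2.imwrite('pics/c2.png',np.hstack([cv2.resize(x[:,:,::-1],(400,267)) for x in(a,b)]))
E
```

```text
(no output)
```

View pics/c2.png

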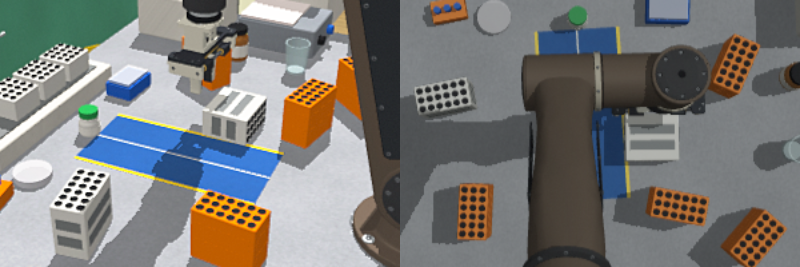

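Rack R is lying on its broad side. I'll rise, move across and look at its underside on the way to the other rack.

>>> jog_arm(motion=[{"offset":[10,0,-35],"roll":0,"hand":50},{"offset":[25,0,-70],"roll":0,"hand":50},{"offset":[50,-30,-105],"roll":0,"hand":50},{"offset":[75,-65,-125],"roll":0,"hand":50},{"offset":[92,-100,-141],"roll":0,"hand":50},{"offset":[92,-140,-141],"roll":0,"hand":50},{"offset":[92,-175,-141],"roll":0,"hand":50},{"offset":[92,-185,-141],"roll":0,"hand":50},{"offset":[92,-185,-141],"roll":0,"hand":50}])

```text
clock: 4.97
tool_pos: [0.6142, 0.004, 0.2376]
orientation: [-180.0, -0.0, 0.3]
force: [-0.2, -0.4, 0.1]
opening: 0.05
```

```bash
python3 - <<'E'
from h import *
o=ctrl.get_obs();print(o['tool_pos'],o['orientation']); snap('wrist','w3')
s=snap('top','t3')['img']; w=cv2.imread('pics/w3.png')[150:480,300:640]
print(((s[:,:,0]>150)&(s[:,:,1]<70)).sum())
cv2.imwrite('pics/c3.png',np.hstack([cv2.resize(w,(400,388)),cv2.resize(s[215:312,345:445,::-1],(400,388))]))
E
```

```text
[0.61416806 0.00396417 0.23755126] [-1.79970632e+02 -2.04683132e-02  2.84193896e-01]
0
```

View pics/c3.png

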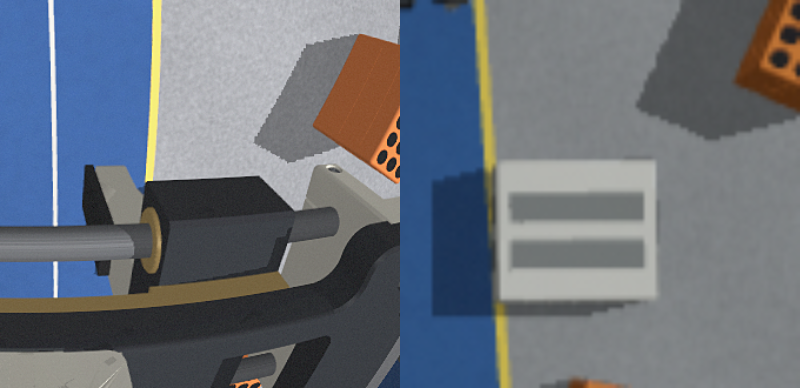

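R shows its face with two windows in the top view, so it lies properly, but the wrist view of the underside was blocked by the gripper. On to rack L.

>>> jog_arm(motion=[{"offset":[0,-40,0],"roll":-0.05,"hand":50},{"offset":[0,-80,0],"roll":-0.1,"hand":50},{"offset":[0,-120,0],"roll":-0.17,"hand":50},{"offset":[0,-160,0],"roll":-0.17,"hand":50},{"offset":[0,-200,0],"roll":-0.17,"hand":50},{"offset":[0,-240,0],"roll":-0.17,"hand":50},{"offset":[0,-275,0],"roll":-0.17,"hand":50},{"offset":[0,-288,0],"roll":-0.17,"hand":50},{"offset":[0,-288,30],"roll":-0.17,"hand":50},{"offset":[0,-288,65],"roll":-0.17,"hand":50},{"offset":[0,-288,100],"roll":-0.17,"hand":50},{"offset":[0,-288,130],"roll":-0.17,"hand":50},{"offset":[0,-288,141],"roll":-0.17,"hand":50},{"offset":[0,-288,141],"roll":-0.17,"hand":50},{"offset":[0,-288,141],"roll":-0.17,"hand":50}])

```text
clock: 6.32
tool_pos: [0.6142, 0.2876, 0.0972]
orientation: [180.0, -0.0, 9.8]
force: [0.5, 0.4, 1.8]
opening: 0.0503
```

>>> jog_arm(motion=[{"offset":[-12,0,0],"roll":0,"hand":50},{"offset":[-22,0,0],"roll":0,"hand":50},{"offset":[-30,0,0],"roll":0,"hand":50},{"offset":[-35,0,0],"roll":0,"hand":50},{"offset":[-40,0,0],"roll":0,"hand":50},{"offset":[-45,0,0],"roll":0,"hand":50},{"offset":[-50,0,0],"roll":0,"hand":50},{"offset":[-55,0,0],"roll":0,"hand":50},{"offset":[-60,0,0],"roll":0,"hand":50},{"offset":[-65,0,0],"roll":0,"hand":50},{"offset":[-70,0,0],"roll":0,"hand":50},{"offset":[-75,0,0],"roll":0,"hand":50},{"offset":[-80,0,0],"roll":0,"hand":50},{"offset":[-85,0,0],"roll":0,"hand":50},{"offset":[-88,0,0],"roll":0,"hand":50},{"offset":[-88,0,0],"roll":0,"hand":50},{"offset":[-88,0,0],"roll":0,"hand":50}])

```text
clock: 7.73
tool_pos: [0.5265, 0.2733, 0.0966]
orientation: [180.0, 0.0, 9.8]
force: [-0.2, 0.6, -0.6]
opening: 0.0501
```

>>> jog_arm(motion=[{"offset":[10,0,-35],"roll":0,"hand":50},{"offset":[25,0,-70],"roll":0,"hand":50},{"offset":[50,20,-105],"roll":-0.12,"hand":50},{"offset":[80,40,-130],"roll":-0.24,"hand":50},{"offset":[110,60,-141],"roll":-0.36,"hand":50},{"offset":[135,80,-141],"roll":-0.48,"hand":50},{"offset":[150,100,-141],"roll":-0.6,"hand":50},{"offset":[157,112,-141],"roll":-0.72,"hand":50},{"offset":[157,112,-141],"roll":-0.84,"hand":50},{"offset":[157,112,-141],"roll":-0.96,"hand":50},{"offset":[157,112,-141],"roll":-1.08,"hand":50},{"offset":[157,112,-141],"roll":-1.2,"hand":50},{"offset":[157,112,-141],"roll":-1.3,"hand":50},{"offset":[157,112,-141],"roll":-1.4,"hand":50},{"offset":[157,112,-141],"roll":-1.4,"hand":50}])

```text
clock: 8.98
tool_pos: [0.7005, 0.1895, 0.2372]
orientation: [-180.0, 0.0, 90.3]
force: [-0.7, -0.3, -0.0]
opening: 0.0498
```

```bash
python3 - <<'E'
from h import *
o=ctrl.get_obs();print(o['tool_pos'],o['orientation']); w=snap('wrist','w4')['img'][:,:,::-1]
s=snap('top','t4')['img'][150:350,190:450,::-1]
cv2.imwrite('pics/c4.png',np.hstack([cv2.resize(w,(360,270)),cv2.resize(s,(351,270))]))
r=w.astype(int); m=(r[:,:,2]>130)&(r[:,:,1]<70)&(r[:,:,0]<70); print(m.sum(), [x.mean() for x in np.nonzero(m)] if m.any() else 0)
E
```

```text
[0.70053766 0.1894877  0.23721636] [-1.79975754e+02  1.10602084e-02  9.02671188e+01]
15 [np.float64(188.86666666666667), np.float64(32.266666666666666)]
```

View pics/c4.png

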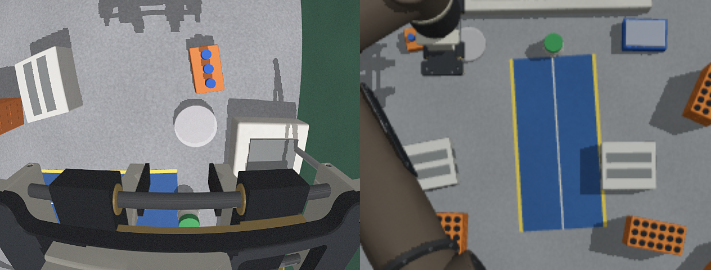

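L's underside, the right side of the block at about (65,85), looks plain. I'll check R's the same way, turning the tool to yaw -90, which the push needs anyway.

>>> jog_arm(motion=[{"offset":[-15,0,0],"roll":0.12,"hand":50},{"offset":[-30,0,0],"roll":0.24,"hand":50},{"offset":[-45,0,0],"roll":0.36,"hand":50},{"offset":[-60,0,0],"roll":0.48,"hand":50},{"offset":[-75,0,0],"roll":0.6,"hand":50},{"offset":[-90,0,0],"roll":0.72,"hand":50},{"offset":[-105,0,0],"roll":0.84,"hand":50},{"offset":[-120,0,0],"roll":0.96,"hand":50},{"offset":[-135,0,0],"roll":1.08,"hand":50},{"offset":[-150,0,0],"roll":1.2,"hand":50},{"offset":[-165,0,0],"roll":1.32,"hand":50},{"offset":[-180,0,0],"roll":1.44,"hand":50},{"offset":[-195,0,0],"roll":1.56,"hand":50},{"offset":[-210,0,0],"roll":1.68,"hand":50},{"offset":[-225,0,0],"roll":1.8,"hand":50},{"offset":[-240,0,0],"roll":1.92,"hand":50},{"offset":[-255,0,0],"roll":2.04,"hand":50},{"offset":[-270,0,0],"roll":2.16,"hand":50},{"offset":[-285,0,0],"roll":2.28,"hand":50},{"offset":[-290,0,0],"roll":2.4,"hand":50}])

```text
clock: 10.75
tool_pos: [0.7004, -0.1023, 0.2375]
orientation: [180.0, -0.0, -48.1]
force: [-0.2, 1.1, -0.2]
opening: 0.0499
```

>>> jog_arm(motion=[{"offset":[0,0,0],"roll":0.12,"hand":50},{"offset":[0,0,0],"roll":0.24,"hand":50},{"offset":[0,0,0],"roll":0.36,"hand":50},{"offset":[0,0,0],"roll":0.48,"hand":50},{"offset":[0,0,0],"roll":0.6,"hand":50},{"offset":[0,0,0],"roll":0.72,"hand":50},{"offset":[0,0,0],"roll":0.74,"hand":50},{"offset":[0,0,0],"roll":0.74,"hand":50}])

```text
clock: 11.42
tool_pos: [0.7005, -0.1004, 0.2375]
orientation: [180.0, -0.0, -89.9]
force: [0.5, -0.5, 0.6]
opening: 0.0501
```

```bash
python3 - <<'E'
from h import *
o=ctrl.get_obs();print(o['tool_pos'],o['orientation'],o['joint_pos']); w=snap('wrist','w5')['img'][:,:,::-1]
s=snap('top','t5')['img'][160:330,200:440,::-1]
cv2.imwrite('pics/c5.png',np.vstack([np.hstack([w[:270,240:],w4[:270,:240]]) if False else np.hstack([cv2.resize(w,(400,300)),cv2.resize(cv2.imread('pics/w4.png')[60:240,0:240],(400,300))]),np.hstack([cv2.resize(s,(423,300)),np.zeros((300,377,3),np.uint8)])]))
E
```

```text
[ 0.70054671 -0.1004301   0.23750797] [ 1.79997183e+02 -1.10326098e-03 -8.98981982e+01] [ 7.56677530e+00  2.36205410e+01  5.33564046e+00  7.66665119e-04
 -7.17180356e+01 -7.46521402e+00]
```

View pics/c5.png

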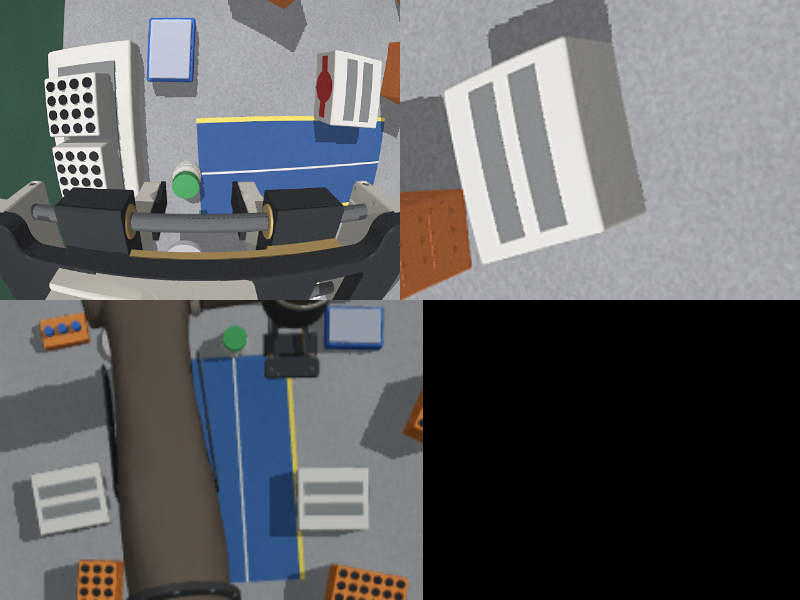

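The stamp is on R (red mark at about (323,85) in the wrist view), and L is plain. Next I measure R's lying pose.

```bash
python3 - <<'E'
from h import *
d=cv2.imread('pics/t5.png').astype(int); sub=d[235:320,350:430]
m=((sub.min(2)>150)&(sub.max(2)-sub.min(2)<40)).astype(np.uint8)
m=cv2.morphologyEx(m,cv2.MORPH_CLOSE,np.ones((15,15)))
c=max(cv2.findContours(m,0,1)[0],key=cv2.contourArea); b=cv2.boxPoints(cv2.minAreaRect(c))+[350,235]
q=np.array([ray('top0' if 0 else 't5',p,.064) for p in b])[:,:2]; print(b.tolist(),q.tolist(),q.mean(0))
for i in range(2):
  e=q[i+1]-q[i]; print(np.linalg.norm(e),np.degrees(np.arctan2(e[1],e[0])))
E
```

```text
[[369.0, 255.0], [409.0, 255.0], [409.0, 289.0], [369.0, 289.0]] [[0.4949, -0.1249], [0.4932, -0.2442], [0.3917, -0.2416], [0.3933, -0.1229]] [ 0.443275 -0.1834  ]
0.11931211170706854 -90.81639759610664
0.10153329503172842 178.5326457469381
```

>>> jog_arm(motion=[{"offset":[18,27,0],"roll":0,"hand":50},{"offset":[38,56,0],"roll":0,"hand":50},{"offset":[58,86,0],"roll":0,"hand":50},{"offset":[78,115,0],"roll":0,"hand":50},{"offset":[98,144,0],"roll":0,"hand":50},{"offset":[118,174,0],"roll":0,"hand":50},{"offset":[138,203,0],"roll":0,"hand":50},{"offset":[158,233,0],"roll":0,"hand":50},{"offset":[171,252,0],"roll":0,"hand":50},{"offset":[171,252,0],"roll":0,"hand":50},{"offset":[171,252,30],"roll":0,"hand":50},{"offset":[171,252,60],"roll":0,"hand":50},{"offset":[171,252,85],"roll":0,"hand":50},{"offset":[171,252,100],"roll":0,"hand":50},{"offset":[171,252,100],"roll":0,"hand":50}])

```text
clock: 12.77
tool_pos: [0.447, -0.2711, 0.1344]
orientation: [179.7, 0.1, -89.8]
force: [0.8, 0.3, -0.1]
opening: 0.05
```

```bash
python3 - <<'E'
from h import *
o=ctrl.get_obs();print(o['tool_pos'],o['orientation'],o['joint_pos'])
w=snap('wrist','w6')['img'][:,:,::-1]
s=snap('side','s6')['img'][130:300,270:500,::-1]
cv2.imwrite('pics/c6.png',np.hstack([cv2.resize(w,(400,300)),cv2.resize(s,(400,300))]))
E
```

```text
[ 0.44701997 -0.27114132  0.13436658] [ 1.79698583e+02  9.86582612e-02 -8.98229766e+01] [ -9.75142194  11.86907563 -26.21952135  -0.05719683 -52.22533017
   9.96386506]
```

View pics/c6.png

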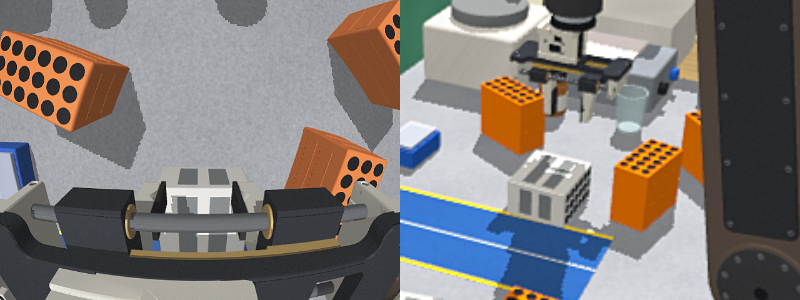

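```bash
python3 - <<'E'
from h import *
from scipy.spatial.transform import Rotation as R
d=np.load('pics/w6.npz'); Rt=R.from_euler('xyz',[179.7,.1,-89.82],degrees=True).as_matrix(); t=np.array([.447,-.2711,.1344]); T=d['T_tool_cam'];K=d['K']
for uv in [(205,109),(120,208),(488,203),(578,240),(545,296)]:
    v=np.array([(uv[0]-K[0,2]),(uv[1]-K[1,2])]); r=np.hypot(*v); th=r/K[0,0]
    c=np.r_[v/r*np.sin(th),np.cos(th)]; w=Rt@T[:3,:3]@c; o=t+Rt@T[:3,3]; print(uv,(o+w*(.105-o[2])/w[2]).round(3))
E
```

```text
(205, 109) [ 0.501 -0.366  0.105]
(120, 208) [ 0.553 -0.318  0.105]
(488, 203) [ 0.358 -0.32   0.105]
(578, 240) [ 0.29  -0.3    0.105]
(545, 296) [ 0.308 -0.264  0.105]
```

Clearances to both orange racks are about 9 and 15 mm, which is enough. I'll lower and then push.

>>> jog_arm(motion=[{"offset":[0,0,20],"roll":0,"hand":50},{"offset":[0,0,45],"roll":0,"hand":50},{"offset":[0,0,70],"roll":0,"hand":50},{"offset":[0,0,90],"roll":0,"hand":50},{"offset":[0,0,102],"roll":0,"hand":50},{"offset":[0,0,105],"roll":0,"hand":50},{"offset":[0,0,105],"roll":0,"hand":50},{"offset":[-5,0,105],"roll":0,"hand":50},{"offset":[-10,0,105],"roll":0,"hand":50},{"offset":[-14,0,105],"roll":0,"hand":50},{"offset":[-18,0,105],"roll":0,"hand":50},{"offset":[-22,0,105],"roll":0,"hand":50},{"offset":[-26,0,105],"roll":0,"hand":50},{"offset":[-30,0,105],"roll":0,"hand":50}])

```text
clock: 14.03
tool_pos: [0.4491, -0.2416, 0.0329]
orientation: [-180.0, -0.0, -89.9]
force: [0.4, -2.9, 1.6]
opening: 0.0504
```

>>> jog_arm(motion=[{"offset":[-6,0,0],"roll":0,"hand":50},{"offset":[-13,0,0],"roll":0,"hand":50},{"offset":[-20,0,0],"roll":0,"hand":50},{"offset":[-27,0,0],"roll":0,"hand":50},{"offset":[-34,0,0],"roll":0,"hand":50},{"offset":[-41,0,0],"roll":0,"hand":50},{"offset":[-48,0,0],"roll":0,"hand":50},{"offset":[-55,0,0],"roll":0,"hand":50},{"offset":[-62,0,0],"roll":0,"hand":50},{"offset":[-69,0,0],"roll":0,"hand":50},{"offset":[-76,0,0],"roll":0,"hand":50},{"offset":[-83,0,0],"roll":0,"hand":50},{"offset":[-90,0,0],"roll":0,"hand":50},{"offset":[-97,0,0],"roll":0,"hand":50},{"offset":[-104,0,0],"roll":0,"hand":50},{"offset":[-111,0,0],"roll":0,"hand":50},{"offset":[-118,0,0],"roll":0,"hand":50},{"offset":[-125,0,0],"roll":0,"hand":50},{"offset":[-129,0,0],"roll":0,"hand":50},{"offset":[-130,0,0],"roll":0,"hand":50}])

```text
clock: 15.7
tool_pos: [0.4485, -0.1112, 0.0326]
orientation: [180.0, 0.0, -89.8]
force: [0.8, -0.6, -1.3]
opening: 0.0503
```

```bash
python3 - <<'E'
from h import *
o=ctrl.get_obs();print(o['tool_pos'],o['force'])
s=snap('side','s7')['img'][190:320,190:400,::-1];t=snap('top','t7')['img'][220:320,290:420,::-1]
cv2.imwrite('pics/c7.png',np.hstack([cv2.resize(s,(400,248)),cv2.resize(t,(400,308))[:248]]) if 0 else np.vstack([cv2.resize(s,None,fx=2,fy=2)[:, :390],cv2.resize(t,(390,300))]))
E
```

```text
[ 0.44853792 -0.11115869  0.03256956] [ 0.84618197 -0.61296256 -1.33674135]
```

View pics/c7.png

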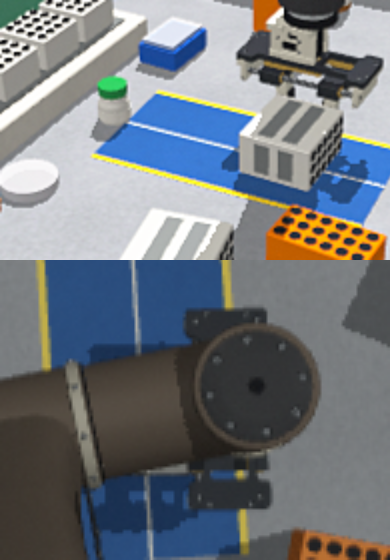

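```bash
python3 - <<'E'
from h import *
for uv,z in [((305,189),0),((240,176),0),((313,156),.064),((241,138),.064)]: print(ray('s7',(190+uv[0]/2-.25,190+uv[1]/2-.25),z))
for y in (.0,.01,.02,.03): print(y,[((proj('s7',[x,y,z])-190)*2).tolist() for x,z in((.3925,0),(.4975,0),(.3925,.064),(.4975,.064))])
E
```

```text
[0.3936 0.012  0.    ]
[0.4855 0.0246 0.    ]
[0.3797 0.0219 0.064 ]
[0.4829 0.0261 0.064 ]
0.0 [[308.79999999999995, 184.0], [240.0, 164.20000000000005], [310.4, 144.79999999999995], [239.79999999999995, 125.39999999999998]]
0.01 [[305.79999999999995, 188.0], [236.60000000000002, 167.79999999999995], [307.20000000000005, 148.60000000000002], [236.39999999999998, 129.0]]
0.02 [[302.79999999999995, 191.79999999999995], [233.20000000000005, 171.60000000000002], [304.20000000000005, 152.39999999999998], [233.0, 132.60000000000002]]
0.03 [[299.6, 195.79999999999995], [230.0, 175.20000000000005], [301.0, 156.20000000000005], [229.39999999999998, 136.20000000000005]]
```

>>> jog_arm(motion=[{"offset":[-4,0,0],"roll":0,"hand":50},{"offset":[-8,0,0],"roll":0,"hand":50},{"offset":[-11,0,0],"roll":0,"hand":50},{"offset":[-12,0,0],"roll":0,"hand":50},{"offset":[-12,0,0],"roll":0,"hand":50},{"offset":[-4,0,0],"roll":0,"hand":50},{"offset":[8,0,0],"roll":0,"hand":50},{"offset":[18,0,0],"roll":0,"hand":50},{"offset":[20,0,-20],"roll":0,"hand":50},{"offset":[20,0,-55],"roll":0,"hand":50},{"offset":[20,0,-95],"roll":0,"hand":50},{"offset":[20,0,-135],"roll":0,"hand":50},{"offset":[20,0,-175],"roll":0,"hand":50},{"offset":[20,0,-205],"roll":0,"hand":50},{"offset":[50,0,-205],"roll":0,"hand":50},{"offset":[90,0,-205],"roll":0,"hand":50},{"offset":[130,0,-205],"roll":0,"hand":50},{"offset":[170,0,-205],"roll":0,"hand":50},{"offset":[210,0,-205],"roll":0,"hand":50},{"offset":[250,0,-205],"roll":0,"hand":50}])

```text
clock: 17.47
tool_pos: [0.4482, -0.3645, 0.2375]
orientation: [-180.0, 0.0, -89.9]
force: [1.8, 0.4, -0.2]
opening: 0.05
```

>>> jog_arm(motion=[{"offset":[35,0,0],"roll":0,"hand":50},{"offset":[70,0,0],"roll":0,"hand":50},{"offset":[100,0,0],"roll":0,"hand":50},{"offset":[120,0,0],"roll":0,"hand":50},{"offset":[130,0,0],"roll":0,"hand":50},{"offset":[130,0,0],"roll":0,"hand":50}])

```text
clock: 17.97
tool_pos: [0.4482, -0.4941, 0.2363]
orientation: [179.9, 0.0, -90.0]
force: [-0.6, 0.9, -0.4]
opening: 0.0501
```

```bash
python3 - <<'E'
from h import *
s=snap('side','s8')['img'][:,:,::-1];t=snap('top','t8')['img'][160:340,200:480,::-1]
cv2.imwrite('pics/c8.png',np.vstack([cv2.resize(t,None,fx=2,fy=2,interpolation=2),s[180:380,120:680][:, :560] if 0 else cv2.resize(s[180:370,100:480],(560,236))]))
E
```

```text
(no output)
```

View pics/c8.png

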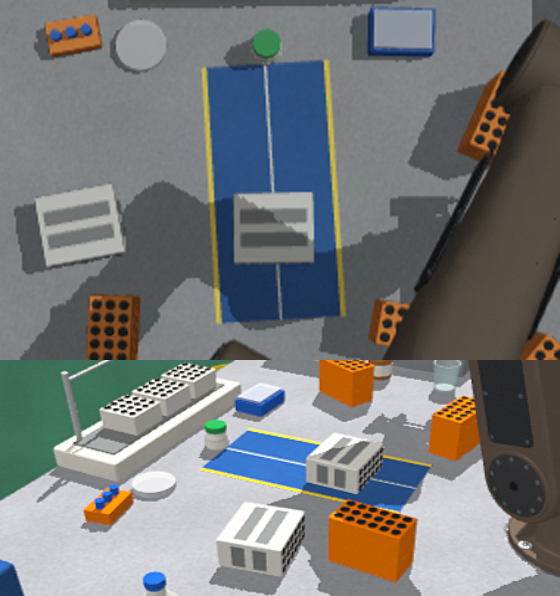

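```bash
python3 - <<'E'
from h import *
q=np.array([ray('t8',(200+x/2-.25,160+y/2-.25),.064) for x,y in[(234,193),(313,192),(314,263),(234,263)]])[:,:2]
m=q.mean(0); print(q.tolist(),m)
a,b=[ray('t8',(200+x/2-.25,160+y/2-.25),0)[:2] for x,y in[(265,66),(281,319)]]
print(a,b); d=(b-a)/np.linalg.norm(b-a); print('off line',d[0]*(m-a)[1]-d[1]*(m-a)[0])
E
```

```text
[[0.4934, 0.0316], [0.4932, -0.0867], [0.3871, -0.0863], [0.3887, 0.0329]] [ 0.4406   -0.027125]
[ 0.6976 -0.018 ] [ 0.3023 -0.0369]
off line -0.003159021000432931
```

The rack's middle is about 3 mm from the centre line, both racks are lying, nothing else has moved and the arm is clear, so I'm handing in.

```bash
python3 -c "
from h import *
print(order.close_job())"
```

```text
the job is handed in; nothing more can be done
None
```

I tipped both racks over towards the robot. The one on the robot's right had the red stamp; the one on its left was plain. I then pushed the stamped rack, still lying, about 155 mm sideways along the bench into the lane. I handed the job in at about 18 s of the 66 s allowed.

- **Stamped rack:** in the last top view its middle is about 3 mm off the white centre line, which is near the camera's own accuracy.
- **Plain rack:** it still lies where it fell.
- **Everything else:** no bystander in the final views had visibly moved. The wash bottle was only partly in frame and the arm hid parts of the orange racks at the right edge. The jar and beaker were only partly in frame in the side view.
- **Robot:** it was clear of everything, and the highest force reported at the end of a move was about 3 N.

Two checks didn't work the first time. The gripper blocked my first look at the right rack's underside, so I repeated it from another angle. During the push the arm hid the rack from the top camera, so I used the side camera to set the last 12 mm.

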